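# Index the lane stop and bring the jar up to it

## Robot

A 6-joint arm with a two-finger parallel gripper is mounted at the origin on the work surface. World frame = base frame: x ahead of the robot, y to its left, z up, the work surface at z = 0. Lengths are in m, angles in rad, forces in N, time in s.
With the tool pointing down it reaches from about 0.4 to 0.925 m from the base axis. Payload 12.5 kg.
Tool frame: the origin (TCP) lies between the finger pads; the fingertips stand manip.tips_ahead ahead of it and the grasp point (between the pads) is the TCP (manip.tips_ahead is the distance from the TCP to the fingertips, in m); x points along the fingers, z is the direction in which the jaws open and shut, and the axes are right-handed (so a half turn about x gives the same grasp; the last joint's range is limited). The gripper opens to 95 mm and grips with 3 to 60 N. Pads are 20 mm wide; open, the fingers measure 119 mm over their backs; the gripper's body (75 mm by 180 mm) begins 59 mm behind the grasp point.
Start: joints at [-1.244, 0.491, 1.559, -0, 1.092, -0.106], TCP at [0.262, -0.567, 0.234] pointing down, gripper open.
Joint ranges: [-3.1, 3.1], [-0.84, 2.19], [0.05, 2.79], [-1.13, 4.28], [0.06, 2.93], [-2.69, 2.69]. Speed limits (rad/s): [2.22, 2.22, 2.79, 3.14, 3.14, 3.14].

## Interface

Orientations are given as a rotation vector (axis times angle).
In Python, from cell import manip gives the robot as it stands.
- The arm moves only by the tool step_arm, never from a script. Its argument "commands" is text: rows parted by semicolons, each of 7 numbers parted by spaces: the shift along the tool's x, y, z in mm, then the turn, a rotation vector about the tool's x, y, z in degrees, then the finger opening in mm, from 0 to 95.1. A call has exactly 8 rows; each row is the pose to reach, as a shift and turn from the pose commanded when the call began, along the tool's axes at that moment; what a row does not reach only later rows make up. A row lasts 1/8 s, in which the tool goes at most 62.5 mm and 10.7 degrees, less where a joint would pass 70% of its speed; a pose out of reach is approached as far as the arm can. A call with a gripper value outside its range is refused whole. The fingers move at their own pace and stop on an object; "force" is the grip in N (left out, the last holds). Time passes only in rows, so rows that repeat a pose let the fingers close, or fill a call up. It gives the time, the measured TCP pose, the force and the opening at its end, in the units of the state.
- manip.sense(): the state, without advancing time (a new reading comes with each control period).
- manip.snapshot(name): name is "side" or "top"; returns (picture, depth): 480x640x3 uint8, blue, green, red; 480x640 float32, m along the optical axis (not along the pixel's ray), 0 where there is no reading.
- manip.get_calibration(name): a dict with "camera_matrix" (3x3 intrinsics, pixels), "R" (3x3) and "t" (3): a world point X has camera coordinates R X + t. Camera axes: x right, y down, z forward; pixel columns grow to the right and rows downward; lengths in m; the calibration is good to about 2 mm. A picture is of the moment at which its call begins. get_calibration takes no time and is no camera call.
- manip.close_job(): hands the job in, once; it reports no verdict.
The state is a dict: "t": time; "q": joint angles; "qd": joint speeds; "effort": joint torques, N m; "ee_pos": TCP position; "tool_rot": TCP orientation; "ft_force": force on the tool from outside, world axes, zero at the start; "torque": the same for the moment, N m; "grip_width": opening from 0.0 (shut) to 1.0 (fully open).
Only numpy, scipy, OpenCV 4.12 (cv2) and the standard library are available. Lean on these libraries where they do the work, as an engineer would, in place of code of your own. Each camera call takes 0.05 s, during which the arm holds its last target. There are 200 camera calls.

## Task

With your fingertips, push the sliding stop of the jar lane along its rod, away from the waiting jar, until its spring plunger drops into the notch of the index bar and leave it seated there. Then push the waiting jar along between the guide rails until it stands against the stop's arm, with the plunger still in its notch. Do not lift or tip the jar, and leave the other jars, lids and tools alone.

Things in the scene. Friction and masses are not known exactly. Their poses are not given: they have to be found in the camera images.
- lane: Jar checking lane, a fixture fixed to the table (place and turn vary). Bare steel deck, top 12 mm above the table, x -125 to +115, y -220 to +220 mm. Origin: on the table under the deck's middle; y runs along the lane, the way the stop and the jar are pushed; x away from the robot; z up. Jars' tops are 82 mm above the table, the carriage block's 86, the plunger button's 108.
- lane_entry (a point): On the deck, on the lane's middle line (lane x = -12 mm), at the -y end edge; axes as the lane. Two round guide rails (8 mm bars, tops 38 mm above the table) run the lane's length at lane x = -56 and +32 mm; jars stand between them (80 mm clear). Behind the waiting jar (-y) the lane is open, with nothing between the rails.
- rod_mid (a point): Top of the round steel rod (12 mm, top 38 mm above the table) that carries the stop, midway along the lane, at lane x = 57.5 mm. It runs along lane y from -210 to +210 mm, held at each end by a black block (46 mm above the table).
- stop (a joint): Travel of the sliding stop towards lane +y, m, 0 to 0.19; starts at 0 to 0.04; its middle is at lane y = joint - 0.06. About 1.5 N of friction; stays where left. The notch lies anywhere from 0.075 to 0.145 (seen in the index bar). Just before it a hump raises the push to 3 to 7 N; then the push falls off as the stop jumps a few mm ahead into the notch, which holds until about 8 to 13 N.
- plunger (a joint): Drop of the spring plunger that rides on the stop, in m: 0 while its tip rides on the flat top of the index bar, about -0.002 on a hump (one just before and one just after the notch), about +0.006 when it has dropped into the notch. It moves by itself with its spring.
- push_face (a point): Middle of the flat upright face to push on: the -y face of the stop's black carriage block on the rod. The face is 35 mm wide across the lane and spans 24 to 86 mm above the table; this point is 64 mm above the table; axes as the lane. The block is 36 mm long along the lane.
- stop_face (a point): Middle of the -y face of the stop's grey arm, which reaches from the carriage block across the lane (16 mm thick, 41 to 67 mm above the table): the jar is to come to rest against it. On the lane's middle line, 54 mm above the table; axes as the lane.
- plunger_top (a point): Top of the plunger's black mushroom button (23 mm across), beyond the carriage block, above the index bar: a steel bar 14 mm wide, top 40 mm above the table, along the lane at lane x = 95 mm, with one V notch about 15 mm wide. The button sinks 6 mm as the plunger drops. It need not be touched.
- jar: The waiting jar: squat closed glass jar of olives with a dark green lid, 72 mm across, 70 mm tall, about 0.3 kg, standing on the deck between the guide rails at the -y end of the lane, before the stop. Origin: centre of its underside. It slides with 1 to 3 N; pushed above about 45 mm from its foot it may tip.
- jar_done: same jar as jar, standing in the lane beyond the stop, at the other (+y) end: leave alone. Origin: centre of its underside.
- lid_a: jar lid, disc 67 x 14 mm, lying on the near ledge of the deck: leave alone. Origin: centre of its underside.
- jar_b: same jar, on the table to the left: leave alone. Origin: centre of its underside.
- jar_c: same jar, on the table to the right: leave alone. Origin: centre of its underside.
- wrench: spanner, 180 mm, lying on the table to the right: leave alone. Origin: centre of its underside.
- driver: screwdriver, 200 mm, lying on the table to the left: leave alone. Origin: centre of its underside.

How it is judged:
On the way, in this order (a step that is already met when the one before it is completed fails the run):
1. the stop's plunger has dropped into the notch, the jar still standing back from the stop (value of joint plunger above 0.004 m and y of jar in the frame of stop_face below -0.06 m), for 0.2 s.
2. the jar stands against the stop's arm, the plunger still in the notch (value of joint plunger above 0.004 m and y of jar in the frame of stop_face above -0.041 m and x of jar in the frame of stop_face between -0.015 and 0.015 m and angle between jar's own z axis and vertical below 0.1 rad and height (world z) of jar between 0.008 and 0.018 m), for 0.2 s.
At the end, for the whole second after the job is handed in: The plunger is down in the notch (dropped more than 4 mm), the jar stands upright on the deck between the guide rails within 5 mm of the stop's arm, and both are at rest (all of step 2 and linear speed of jar below 0.01 m/s and velocity of joint stop between -0.01 and 0.01 m/s); the robot touches nothing.
It fails at once if the jar is lifted (height (world z) of jar above 0.022 m).
It fails at once if the jar is tipped (angle between jar's own z axis and vertical above 0.35 rad).
It fails at once if the jar beyond the stop is moved more than 15 mm (distance of jar_done from where it was at the start of the episode above 0.015 m).
It fails at once if another jar, a lid or a tool is moved more than 30 mm (distance of any of lid_a, jar_b, jar_c, wrench, driver from where it was at the start of the episode above 0.03 m).
It also fails if it takes over 72 s, if anything falls off the work surface, if the arm or the gripper's body presses on something with over 40 N, if the wrist force passes 120 N, or if a joint passes its speed limit or range.

## Working session

There is one attempt and no reset: what is moved stays moved. The work goes in short steps, Python scripts to look and compute and a tool call to move; the robot and the scene stay as the last step left them, time stands still between calls to the robot, and variables do not carry over. Pictures are saved under pics/ and viewed, about 8 in all and at most 12, crops included, and the job is handed in when it is done.

Besides the shell and the picture viewer there is one more tool, called after ">>>" by a JSON object that holds its "method" and its "body", one argument or row to a line. step_arm: Moves the arm, as the interface text tells. Its arguments: {"type":"object","properties":{"commands":{"type":"string"},"force":{"type":"number"}},"required":["commands"]}

```bash
ls; mkdir -p pics; python3 - <<'E'
from cell import manip
import cv2,numpy as np
print(manip.tips_ahead, manip.sense())
for n in("top","side"):
    p,d=manip.snapshot(n); cv2.imwrite(f"pics/{n}0.png",p); np.save(f"{n}0.npy",d)
    c=manip.get_calibration(n); print(n,c)
E
```

```text
pics
0.019 {'t': 0.0, 'q': array([-1.24358526e+00,  4.91566524e-01,  1.55946445e+00, -1.74504706e-08,
        1.09168929e+00, -1.05603628e-01]), 'qd': array([-0.00154601,  0.00133937, -0.00163451, -0.00204459,  0.00223889,
        0.00198805]), 'effort': array([-2.01046321e-03, -6.12645149e+01, -2.58183521e+01,  6.91264146e-02,
        4.81540232e-02, -1.45543781e-04]), 'ee_pos': array([ 0.2620874 , -0.56714308,  0.23305224]), 'tool_rot': array([ 0.88544865,  1.38431523, -0.88429198]), 'ft_force': array([0.30023112, 0.25365235, 0.33232088]), 'torque': array([ 0.01732716, -0.01532435, -0.01309483]), 'grip_width': 1.0018283709742157}
top {'camera_matrix': array([[584.43168855,   0.        , 317.47282344],
       [  0.        , 584.43168855, 229.93370719],
       [  0.        ,   0.        ,   1.        ]]), 'R': array([[-0.01808333, -0.99972221, -0.01511626],
       [-0.99026816,  0.01999484, -0.13772867],
       [ 0.13799266,  0.01247856, -0.99035464]]), 't': array([0.02553844, 0.53871868, 1.60088468])}
side {'camera_matrix': array([[598.84439573,   0.        , 320.52402081],
       [  0.        , 598.84439573, 242.06899781],
       [  0.        ,   0.        ,   1.        ]]), 'R': array([[-0.937898  , -0.34650285, -0.01682575],
       [-0.2580346 ,  0.72921147, -0.63377344],
       [ 0.23187384, -0.59007322, -0.77333571]]), 't': array([0.49582919, 0.19044411, 1.46051423])}
```

View pics/top0.png

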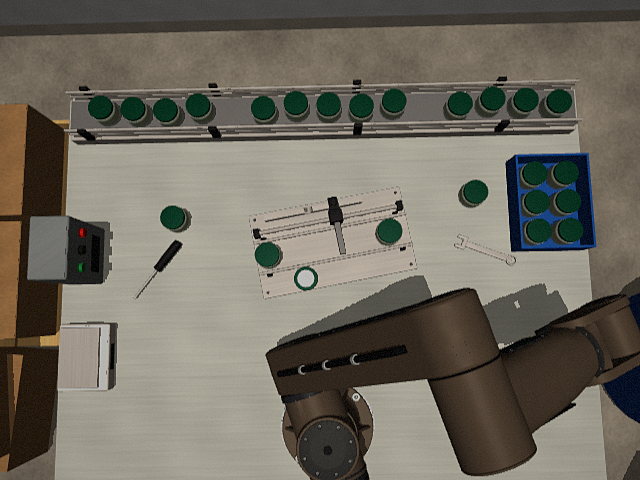

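View pics/side0.png

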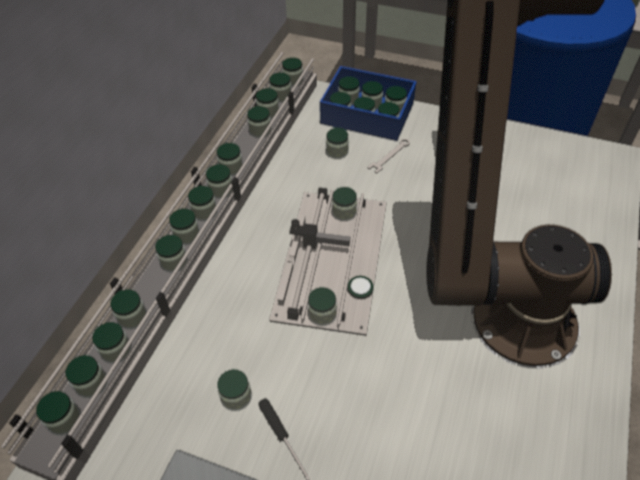

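```bash
python3 - <<'E'
import cv2
p=cv2.imread("pics/top0.png")[175:310,235:430]
cv2.imwrite("pics/crop.png",cv2.resize(p,None,fx=4,fy=4,interpolation=cv2.INTER_CUBIC))
E
```

```text
(no output)
```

View pics/crop.png

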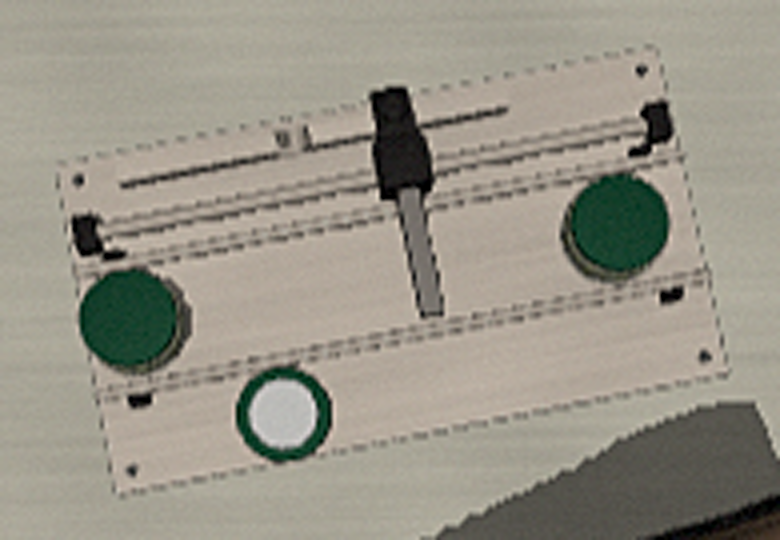

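```bash
cat > h.py <<'E'
import numpy as np, cv2
from cell import manip
def px2w(n,u,v,z):
    c=manip.get_calibration(n); K,R,t=c["camera_matrix"],c["R"],c["t"]
    r=R.T@np.linalg.inv(K)@[u,v,1]; o=-R.T@t
    return o+r*(z-o[2])/r[2]
def crop(u,v,z): return px2w("top",235+(u+.5)/4-.5,175+(v+.5)/4-.5,z)
E
python3 - <<'E'
from h import *
L=np.array([[.115,.22],[.115,-.22],[-.125,-.22],[-.125,.22]])
W=np.array([crop(u,v,.012)[:2] for u,v in[(57,163),(657,46),(729,374),(119,494)]])
Lc=L.mean(0);Wc=W.mean(0)
H=(L-Lc).T@(W-Wc); th=np.arctan2(H[0,1]-H[1,0],H[0,0]+H[1,1])
R=np.array([[np.cos(th),-np.sin(th)],[np.sin(th),np.cos(th)]]);o=Wc-R@Lc
print("origin",o,"yaw",np.degrees(th)); print("res mm",(L@R.T+o-W)*1e3)
np.save("lane.npy",np.r_[o,th])
f=lambda u,v,z:np.round(R.T@(crop(u,v,z)[:2]-o)*1e3,1)
for nm,a in dict(jar=(620,224,.082),done=(129,317,.082),lid=(284,413,.026),notchL=(276,140,.04),notchM=(293,138,.04),notchR=(310,134,.04),
  barL=(121,185,.04),barR=(507,109,.04),armNearR=(442,314,.067),armNearL=(422,318,.067),armR2=(420,188,.067),blockNR=(432,184,.086),blockNL=(382,198,.086),btn=(390,98,.108)).items(): print(nm,f(*a))
print(px2w("side",344,196,.082), R@[0,0])
E
```

```text
origin [ 0.51358233 -0.02501357] yaw 10.054311886753421
res mm [[-0.28072363  0.56095015]
 [ 0.31303636 -1.11063547]
 [ 0.4048808  -1.22976595]
 [-0.43719353  1.77945127]]
jar [ -14.1 -156.5]
done [-11.7 183.1]
lid [-92.4  93.5]
notchL [96.  62.3]
notchM [95.1 50.3]
notchR [95.5 38. ]
barL [ 85.7 175.2]
barR [  86.  -101.4]
armNearR [-49.5 -26.4]
armNearL [-49.6 -12.4]
armR2 [ 38.9 -28.8]
blockNR [ 37.2 -36.4]
blockNL [34.4 -1.1]
btn [ 97.1 -19. ]
[ 0.52423391 -0.17553552  0.082     ] [0. 0.]
```

```bash
cat >> h.py <<'E'
from scipy.spatial.transform import Rotation as Ro
def lane():
    a=np.load("lane.npy"); return a[:2],Ro.from_euler("z",a[2])
def state():
    s=manip.sense(); o,R=lane(); T=Ro.from_rotvec(s["tool_rot"])
    p=R.inv().apply(s["ee_pos"]-np.r_[o,0])*1e3
    print("t",round(s["t"],2),"lane tcp",p.round(1),"tip z",round(p[2]-19,1),"F lane",R.inv().apply(s["ft_force"]).round(2),"grip",round(s["grip_width"],3))
    print("tool axes in lane\n",(R.inv()*T).as_matrix().round(3)); return s,o,R,T,p
def to(x,y,z,Rt=None):
    """shift (tool mm) and turn (deg) to lane point, tool lane-orientation matrix Rt"""
    s,o,R,T,p=state(); print("shift",T.inv().apply(R.apply(np.array([x,y,z])-p)).round(1))
    if Rt is not None: print("turn",np.degrees((T.inv()*R*Ro.from_matrix(Rt)).as_rotvec()).round(2))
E
python3 - <<'E'
from h import *
# options: tool x down; tool y = +-lane y/x
for ang in (0,90,180,270):
    yl=np.r_[np.cos(np.radians(ang)),np.sin(np.radians(ang)),0]; x=np.r_[0,0,-1.]; print(ang); to(57.5,-75,233,np.c_[x,yl,np.cross(x,yl)])
E
```

```text
0
t 0.1 lane tcp [-342.3 -490.   233.1] tip z 214.1 F lane [-1.02  0.61 -0.5 ] grip 0.997
tool axes in lane
 [[-0.     0.967  0.254]
 [ 0.001  0.254 -0.967]
 [-1.     0.    -0.001]]
shift [   0.5  492.2 -299.6]
turn [14.74 -0.05  0.  ]
90
t 0.1 lane tcp [-342.3 -490.   233.1] tip z 214.1 F lane [-1.02  0.61 -0.5 ] grip 0.997
tool axes in lane
 [[-0.     0.967  0.254]
 [ 0.001  0.254 -0.967]
 [-1.     0.    -0.001]]
shift [   0.5  492.2 -299.6]
turn [-7.526e+01 -4.000e-02 -4.000e-02]
180
t 0.1 lane tcp [-342.3 -490.   233.1] tip z 214.1 F lane [-1.02  0.61 -0.5 ] grip 0.997
tool axes in lane
 [[-0.     0.967  0.254]
 [ 0.001  0.254 -0.967]
 [-1.     0.    -0.001]]
shift [   0.5  492.2 -299.6]
turn [-1.6526e+02 -0.0000e+00 -7.0000e-02]
270
t 0.1 lane tcp [-342.3 -490.   233.1] tip z 214.1 F lane [-1.02  0.61 -0.5 ] grip 0.997
tool axes in lane
 [[-0.     0.967  0.254]
 [ 0.001  0.254 -0.967]
 [-1.     0.    -0.001]]
shift [   0.5  492.2 -299.6]
turn [ 1.0474e+02 -4.0000e-02  4.0000e-02]
```

>>> {"method": "step_arm", "body": {
  "commands": "0 492 -300 15 0 0 0;0 492 -300 15 0 0 0;0 492 -300 15 0 0 0;0 492 -300 15 0 0 0;0 492 -300 15 0 0 0;0 492 -300 15 0 0 0;0 492 -300 15 0 0 0;0 492 -300 15 0 0 0",
  "force": 30
}}

```text
t: 1.1
ee_pos: [0.5414, -0.1502, 0.2335]
tool_rot: [1.082, 1.285, -1.082]
ft_force: [0.3, -0.6, -0.1]
grip_width: 0.219
```

>>> {"method": "step_arm", "body": {
  "commands": "0 0 0 0 0 0 0;0 0 0 0 0 0 0;0 0 0 0 0 0 0;0 0 0 0 0 0 0;0 0 0 0 0 0 0;0 0 0 0 0 0 0;0 0 0 0 0 0 0;0 0 0 0 0 0 0"
}}

```text
t: 2.1
ee_pos: [0.5405, -0.152, 0.2336]
tool_rot: [1.082, 1.285, -1.082]
ft_force: [0.5, 0.4, 0.4]
grip_width: 0.002
```

```bash
python3 - <<'E'
from h import *
to(57.5,-72,71,np.array([[0,1,0],[0,0,-1],[-1,0,0]]))
E
```

```text
t 2.1 lane tcp [   4.4 -129.8  233.6] tip z 214.6 F lane [0.56 0.27 0.41] grip 0.002
tool axes in lane
 [[ 0.     1.    -0.004]
 [-0.    -0.004 -1.   ]
 [-1.     0.     0.   ]]
shift [162.6  52.9 -58. ]
turn [-0.25  0.01 -0.  ]
```

>>> {"method": "step_arm", "body": {
  "commands": "0 53 -58 -0.25 0 0 0;0 53 -58 -0.25 0 0 0;50 53 -58 -0.25 0 0 0;100 53 -58 -0.25 0 0 0;130 53 -58 -0.25 0 0 0;150 53 -58 -0.25 0 0 0;162 53 -58 -0.25 0 0 0;162 53 -58 -0.25 0 0 0"
}}

```text
t: 3.1
ee_pos: [0.5827, -0.086, 0.0712]
tool_rot: [1.079, 1.288, -1.08]
ft_force: [-0.3, 0.3, -0.0]
grip_width: -0.0
```

```bash
python3 - <<'E'
from h import *
to(57.5,-50,71)
p,d=manip.snapshot("side"); cv2.imwrite("pics/s1.png",cv2.resize(p[160:340,240:420],None,fx=3.3,fy=3.3,interpolation=cv2.INTER_CUBIC))
E
```

```text
t 3.1 lane tcp [ 57.4 -72.1  71.2] tip z 52.2 F lane [-0.27  0.35 -0.01] grip -0.0
tool axes in lane
 [[-0.001  1.    -0.   ]
 [ 0.    -0.    -1.   ]
 [-1.    -0.001 -0.   ]]
shift [  0.2   0.1 -22.1]
```

View pics/s1.png

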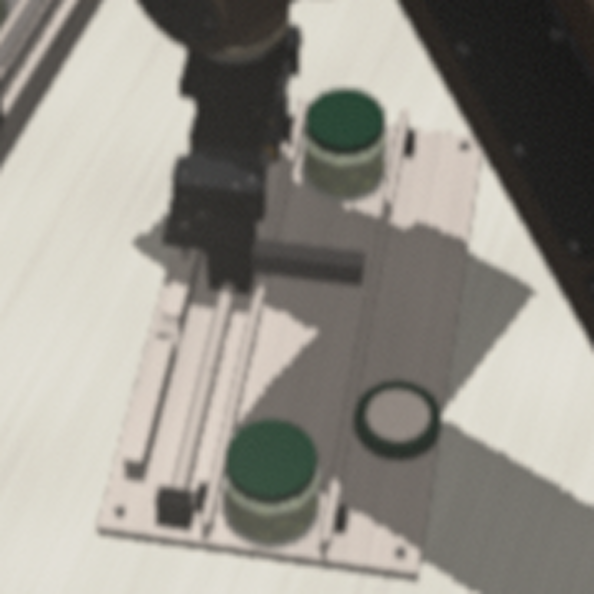

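>>> {"method": "step_arm", "body": {
  "commands": "0 0 -10 0 0 0 0;0 0 -20 0 0 0 0;0 0 -29 0 0 0 0;0 0 -38 0 0 0 0;0 0 -46 0 0 0 0;0 0 -53 0 0 0 0;0 0 -59 0 0 0 0;0 0 -64 0 0 0 0"
}}

```text
t: 4.15
ee_pos: [0.5718, -0.0225, 0.0716]
tool_rot: [1.079, 1.287, -1.079]
ft_force: [0.1, -2.4, 4.0]
grip_width: 0.007
```

```bash
python3 - <<'E'
from h import *
to(57.5,20,71)
o,R=lane()
for u,v in((175,285),(170,305),(166,327)):
    w=px2w("side",240+u/3.3,160+v/3.3,.04); print(R.inv().apply(w-np.r_[o,0])*1e3)
p,d=manip.snapshot("top"); cv2.imwrite("pics/t2.png",cv2.resize(p[175:310,235:430],None,fx=4,fy=4,interpolation=cv2.INTER_CUBIC))
E
```

```text
t 4.15 lane tcp [57.8 -7.6 71.6] tip z 52.6 F lane [-0.28 -2.41  3.97] grip 0.007
tool axes in lane
 [[ 0.  1. -0.]
 [-0. -0. -1.]
 [-1.  0.  0.]]
shift [  0.6  -0.3 -27.6]
[93.58216722 11.50231966 40.        ]
[93.29666429 31.96241096 40.        ]
[91.83236619 53.89466392 40.        ]
```

View pics/t2.png

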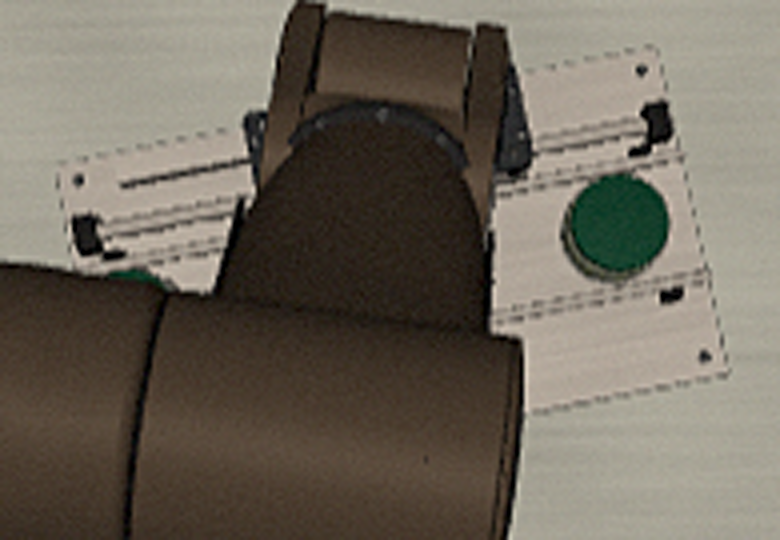

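>>> {"method": "step_arm", "body": {
  "commands": "0 0 -1 0 0 0 0;0 0 -2 0 0 0 0;0 0 -3 0 0 0 0;0 0 -4 0 0 0 0;0 0 -5 0 0 0 0;0 0 -6 0 0 0 0;0 0 -7 0 0 0 0;0 0 -8 0 0 0 0"
}}

```text
t: 5.2
ee_pos: [0.5702, -0.0149, 0.0716]
tool_rot: [1.079, 1.287, -1.079]
ft_force: [0.5, -2.1, -0.6]
grip_width: 0.007
```

```bash
python3 - <<'E'
from h import *
to(57.5,20,71)
p,d=manip.snapshot("side"); cv2.imwrite("pics/s2.png",cv2.resize(p[180:330,250:400],None,fx=4,fy=4,interpolation=cv2.INTER_CUBIC))
E
```

```text
t 5.2 lane tcp [57.5  0.1 71.6] tip z 52.6 F lane [ 0.09 -2.16 -0.63] grip 0.007
tool axes in lane
 [[-0.  1. -0.]
 [-0. -0. -1.]
 [-1. -0.  0.]]
shift [  0.6  -0.  -19.9]
```

View pics/s2.png

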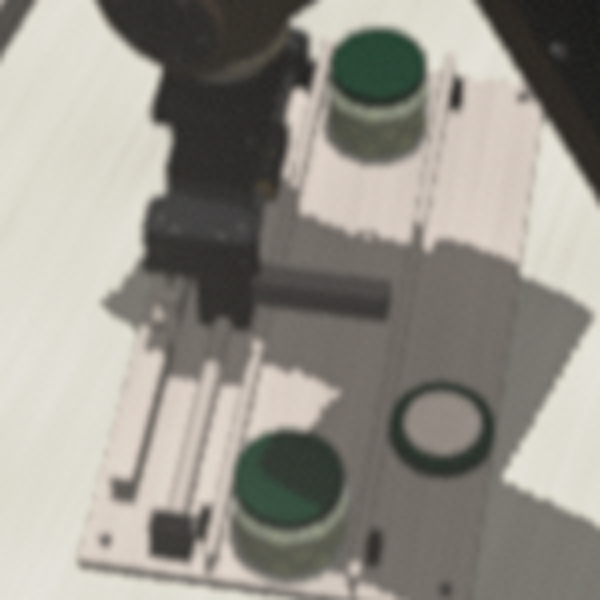

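>>> {"method": "step_arm", "body": {
  "commands": "0 0 -0.5 0 0 0 0;0 0 -1 0 0 0 0;0 0 -1.5 0 0 0 0;0 0 -2 0 0 0 0;0 0 -2.5 0 0 0 0;0 0 -3 0 0 0 0;0 0 -3.5 0 0 0 0;0 0 -4 0 0 0 0"
}}

```text
t: 6.25
ee_pos: [0.5696, -0.011, 0.0716]
tool_rot: [1.079, 1.287, -1.079]
ft_force: [-1.1, -2.1, -0.0]
grip_width: 0.006
```

>>> {"method": "step_arm", "body": {
  "commands": "0 0 -0.5 0 0 0 0;0 0 -1 0 0 0 0;0 0 -1.5 0 0 0 0;0 0 -2 0 0 0 0;0 0 -2 0 0 0 0;0 0 -2 0 0 0 0;0 0 -2 0 0 0 0;0 0 -2 0 0 0 0"
}}

```text
t: 7.25
ee_pos: [0.5693, -0.0091, 0.0717]
tool_rot: [1.079, 1.287, -1.079]
ft_force: [-0.2, -0.3, -0.2]
grip_width: 0.004
```

>>> {"method": "step_arm", "body": {
  "commands": "0 0 -0.3 0 0 0 0;0 0 -0.7 0 0 0 0;0 0 -1 0 0 0 0;0 0 -1.3 0 0 0 0;0 0 -1.7 0 0 0 0;0 0 -2 0 0 0 0;0 0 -2.5 0 0 0 0;0 0 -3 0 0 0 0"
}}

```text
t: 8.25
ee_pos: [0.5688, -0.0061, 0.0717]
tool_rot: [1.079, 1.287, -1.079]
ft_force: [0.6, -1.1, 0.2]
grip_width: 0.008
```

```bash
python3 - <<'E'
from h import *
to(57.5,20,71)
E
```

```text
t 8.25 lane tcp [57.7  9.  71.7] tip z 52.7 F lane [ 0.35 -1.22  0.2 ] grip 0.008
tool axes in lane
 [[ 0.  1. -0.]
 [-0. -0. -1.]
 [-1.  0.  0.]]
shift [  0.7  -0.2 -11. ]
```

>>> {"method": "step_arm", "body": {
  "commands": "0 0 -0.3 0 0 0 0;0 0 -0.7 0 0 0 0;0 0 -1 0 0 0 0;0 0 -1.3 0 0 0 0;0 0 -1.7 0 0 0 0;0 0 -2 0 0 0 0;0 0 -2.5 0 0 0 0;0 0 -3 0 0 0 0"
}}

```text
t: 9.25
ee_pos: [0.5682, -0.0032, 0.0716]
tool_rot: [1.079, 1.287, -1.079]
ft_force: [1.5, -1.5, 0.0]
grip_width: -0.0
```

>>> {"method": "step_arm", "body": {
  "commands": "0 0 -0.3 0 0 0 0;0 0 -0.6 0 0 0 0;0 0 -0.9 0 0 0 0;0 0 -1.2 0 0 0 0;0 0 -1.5 0 0 0 0;0 0 -1.8 0 0 0 0;0 0 -2.1 0 0 0 0;0 0 -2.4 0 0 0 0"
}}

```text
t: 10.25
ee_pos: [0.5678, -0.0008, 0.0716]
tool_rot: [1.079, 1.287, -1.079]
ft_force: [0.3, -5.7, 0.6]
grip_width: 0.007
```

>>> {"method": "step_arm", "body": {
  "commands": "0 0 -0.2 0 0 0 0;0 0 -0.4 0 0 0 0;0 0 -0.6 0 0 0 0;0 0 -0.8 0 0 0 0;0 0 -1 0 0 0 0;0 0 -1.2 0 0 0 0;0 0 -1.4 0 0 0 0;0 0 -1.6 0 0 0 0"
}}

```text
t: 11.25
ee_pos: [0.5676, 0.0007, 0.0716]
tool_rot: [1.079, 1.287, -1.079]
ft_force: [1.5, -5.6, 1.1]
grip_width: 0.003
```

>>> {"method": "step_arm", "body": {
  "commands": "0 0 -0.2 0 0 0 0;0 0 -0.4 0 0 0 0;0 0 -0.6 0 0 0 0;0 0 -0.8 0 0 0 0;0 0 -1 0 0 0 0;0 0 -1.2 0 0 0 0;0 0 -1.4 0 0 0 0;0 0 -1.6 0 0 0 0"
}}

```text
t: 12.25
ee_pos: [0.5671, 0.0023, 0.0715]
tool_rot: [1.079, 1.287, -1.079]
ft_force: [-0.7, -2.6, -0.2]
grip_width: 0.007
```

>>> {"method": "step_arm", "body": {
  "commands": "0 0 -0.2 0 0 0 0;0 0 -0.4 0 0 0 0;0 0 -0.6 0 0 0 0;0 0 -0.8 0 0 0 0;0 0 -1 0 0 0 0;0 0 -1.2 0 0 0 0;0 0 -1.4 0 0 0 0;0 0 -1.6 0 0 0 0"
}}

```text
t: 13.25
ee_pos: [0.567, 0.0039, 0.0716]
tool_rot: [1.079, 1.287, -1.079]
ft_force: [-0.2, -0.2, -0.6]
grip_width: 0.0
```

```bash
python3 - <<'E'
from h import *
to(57.5,20,71)
E
```

```text
t 13.25 lane tcp [57.6 19.2 71.6] tip z 52.6 F lane [-0.26 -0.14 -0.6 ] grip 0.0
tool axes in lane
 [[-0.  1. -0.]
 [-0. -0. -1.]
 [-1. -0.  0.]]
shift [ 0.6 -0.1 -0.8]
```

>>> {"method": "step_arm", "body": {
  "commands": "0 0 15 0 0 0 0;0 0 35 0 0 0 0;-40 0 60 0 0 0 0;-80 0 110 0 0 0 0;-110 -30 160 0 0 0 0;-110 -60 220 0 0 0 0;-110 -70 250 0 0 0 0;-110 -70 252 0 0 0 0"
}}

```text
t: 14.25
ee_pos: [0.541, -0.2601, 0.1816]
tool_rot: [1.082, 1.285, -1.082]
ft_force: [0.4, 0.1, 0.2]
grip_width: 0.005
```

```bash
python3 - <<'E'
from h import *
to(-13,-232,62,np.array([[0,1,0],[0,0,-1],[-1,0,0]]))
p,d=manip.snapshot("side"); a=cv2.resize(p[190:330,265:400],None,fx=4,fy=4,interpolation=cv2.INTER_CUBIC)
p,d=manip.snapshot("top"); cv2.imwrite("pics/t3full.png",p); cv2.imwrite("pics/t3.png",cv2.resize(p[185:285,240:380],None,fx=5.5,fy=5.5,interpolation=cv2.INTER_CUBIC))
cv2.imwrite("pics/s3.png",a)
E
```

```text
t 14.25 lane tcp [ -14.1 -236.3  181.6] tip z 162.6 F lane [0.42 0.05 0.19] grip 0.005
tool axes in lane
 [[ 0.     1.    -0.005]
 [-0.001 -0.005 -1.   ]
 [-1.     0.     0.001]]
shift [119.6   1.   -4.4]
turn [-0.26  0.03 -0.01]
```

View pics/t3.png

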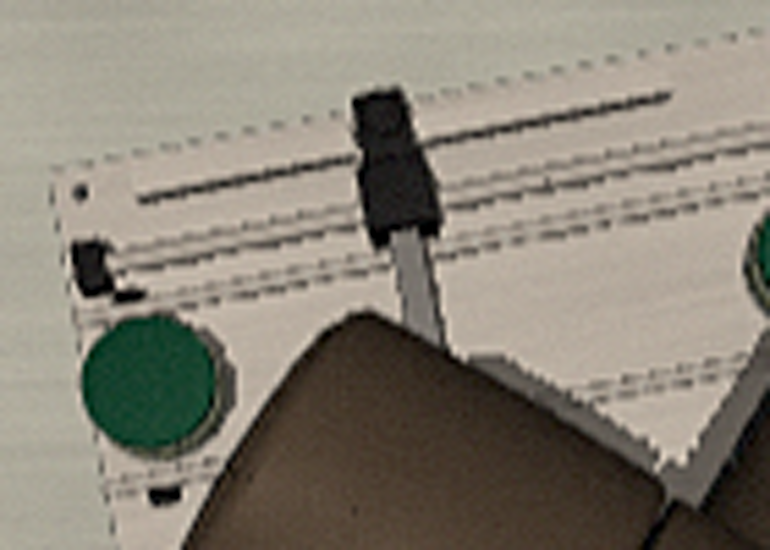

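View pics/s3.png

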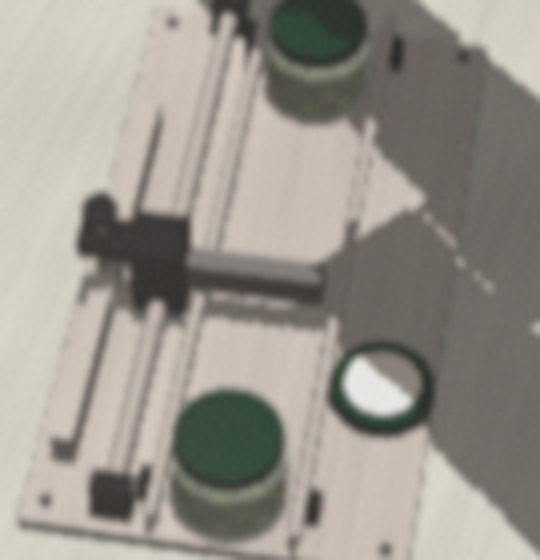

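```bash
python3 - <<'E'
from h import *
o,R=lane()
def w2l(w): return R.inv().apply(w-np.r_[o,0])*1e3
c=manip.get_calibration("top");K,Rc,t=c["camera_matrix"],c["R"],c["t"]
def prof(d,x0,y0,nm):
    # lane coords of all depth pixels near the button
    v,u=np.mgrid[185:230,290:350]; z=d[185:230,290:350]
    P=(np.linalg.inv(K)@np.stack([u*z,v*z,z]).reshape(3,-1)); W=(P.T-t)@Rc; Lp=w2l(W)
    m=(abs(Lp[:,0]-97)<14)&(abs(Lp[:,1]-y0)<25)&(Lp[:,2]>80); m2=(abs(Lp[:,0]-57)<14)&(abs(Lp[:,1]-y0)<40)&(Lp[:,2]>75)
    print(nm,"button z",np.sort(Lp[m,2]).round(0),"block z",np.median(Lp[m2,2]).round(1),"block y",Lp[m2,1].min().round(1),Lp[m2,1].max().round(1))
p,d=manip.snapshot("top")
prof(np.load("top0.npy"),97,-19,"before"); prof(d,97,51,"after")
for u,v,z in((440,228,.086),(375,246,.086),(382,108,.102),(415,335,.067),(443,345,.067)):
    print(w2l(px2w("top",240+(u+.5)/5.5-.5,185+(v+.5)/5.5-.5,z)).round(1))
E
```

```text
before button z [ 80.  80.  80.  80.  81.  82.  82.  82.  82.  83.  83.  83.  83.  83.
  83.  83.  84.  84.  84.  84.  84.  85.  85.  86.  86.  86.  86.  88.
  91.  97.  99. 100. 101. 101. 102. 102. 102. 103. 103. 103. 103. 103.
 104. 104. 104. 104. 105. 105. 105. 105. 105. 105. 105. 105. 105. 106.
 106. 106. 106. 106. 107. 107. 107. 107. 108. 108. 108. 108. 108. 108.
 108. 109. 109. 109. 109. 109. 109. 110. 110. 111. 111. 113. 113. 113.] block z 86.9 block y -38.1 -2.4
after button z [ 80.  80.  81.  81.  81.  81.  82.  82.  82.  83.  83.  83.  83.  84.
  84.  84.  85.  85.  86.  87.  87.  88.  89.  89.  96. 100. 101. 102.
 102. 102. 102. 102. 102. 102. 102. 103. 103. 103. 103. 104. 104. 104.
 105. 106. 106. 106. 106. 106. 106. 106. 106. 106. 107. 107. 107. 107.
 108. 108. 108. 108. 108. 109. 109. 109. 109. 109. 109. 110. 110. 110.
 111. 111. 112. 112. 112. 113. 113. 113. 114. 116.] block z 86.3 block y 28.0 63.3
[34.8 28.  86. ]
[32.2 61.3 86. ]
[ 96.6  44.8 102. ]
[-13.   50.3  67. ]
[-20.6  37.6  67. ]
```

```bash
cat >> h.py <<'E'
def button(n=8,fs=None):
    o,R=lane(); c=manip.get_calibration("top");K,Rc,t=c["camera_matrix"],c["R"],c["t"]
    z=np.mean(fs if fs is not None else [manip.snapshot("top")[1] for _ in range(n)],0)
    v,u=np.mgrid[150:260,240:400]; zz=z[150:260,240:400]
    W=((np.linalg.inv(K)@np.stack([u*zz,v*zz,zz]).reshape(3,-1)).T-t)@Rc; L=R.inv().apply(W-np.r_[o,0])*1e3
    b=L[(abs(L[:,0]-57)<12)&(L[:,2]>72)&(L[:,2]<95)]; ym=(b[:,1].min()+b[:,1].max())/2
    k=L[(abs(L[:,0]-96)<14)&(abs(L[:,1]-ym)<14)&(L[:,2]>93)]
    core=k[np.hypot(*(k[:,:2]-np.median(k[:,:2],0)).T)<7]
    print("block y",b[:,1].min().round(1),b[:,1].max().round(1),"mid",ym.round(1),"block z",np.median(b[:,2]).round(2),"button",np.median(k,0).round(2),"core z",core[:,2].mean().round(2),len(core))
E
python3 - <<'E'
from h import *
button(fs=[np.load("top0.npy")]); button(10)
E
```

```text
block y -38.1 -2.8 mid -20.5 block z 87.01 button [ 95.44 -19.93 105.89] core z 107.55 20
block y -170.7 63.3 mid -53.7 block z 86.28 button [ 99.62 -52.13 166.85] core z 168.04 1
```

```bash
sed -i 's/def button(n=8,fs=None)/def button(n=8,fs=None,y0=47)/; s/(L\[:,2\]<95)\]/(L[:,2]<95)\&(abs(L[:,1]-y0)<30)]/' h.py
python3 - <<'E'
from h import *
button(fs=[np.load("top0.npy")],y0=-20); button(10)
E
```

```text
block y -38.1 -2.8 mid -20.5 block z 87.01 button [ 95.44 -19.93 105.89] core z 107.55 20
block y 28.0 63.3 mid 45.6 block z 86.35 button [ 95.41  45.91 106.94] core z 107.44 20
```

>>> {"method": "step_arm", "body": {
  "commands": "0 30 -60 -0.26 0 0 0;0 60 -120 -0.26 0 0 0;0 70 -180 -0.26 0 0 0;30 70 -220 -0.26 0 0 0;70 70 -226 -0.26 0 0 0;100 70 -226 -0.26 0 0 0;110 70 -230 -0.26 0 0 0;110 70 -236 -0.26 0 0 0"
}}

```text
t: 16.4
ee_pos: [0.5698, -0.0118, 0.0717]
tool_rot: [1.076, 1.289, -1.076]
ft_force: [-0.0, 0.3, 0.5]
grip_width: 0.004
```

```bash
python3 - <<'E'
from h import *
to(57.5,18,71)
E
```

```text
t 16.4 lane tcp [57.7  3.2 71.7] tip z 52.7 F lane [0.01 0.34 0.49] grip 0.004
tool axes in lane
 [[-0.     1.     0.004]
 [ 0.     0.004 -1.   ]
 [-1.    -0.    -0.   ]]
shift [  0.7  -0.1 -14.8]
```

>>> {"method": "step_arm", "body": {
  "commands": "0 0 -6 0 0 0 0;0 0 -12 0 0 0 0;0 0 -14.5 0 0 0 0;0 0 -15 0 0 0 0;0 0 -15.5 0 0 0 0;0 0 -16 0 0 0 0;0 0 -16.3 0 0 0 0;0 0 -16.6 0 0 0 0"
}}

```text
t: 17.4
ee_pos: [0.5668, 0.0045, 0.0716]
tool_rot: [1.076, 1.289, -1.076]
ft_force: [0.3, -0.1, -0.1]
grip_width: 0.008
```

>>> {"method": "step_arm", "body": {
  "commands": "0 0 -0.2 0 0 0 0;0 0 -0.4 0 0 0 0;0 0 -0.6 0 0 0 0;0 0 -0.8 0 0 0 0;0 0 -1 0 0 0 0;0 0 -1.2 0 0 0 0;0 0 -1.4 0 0 0 0;0 0 -1.6 0 0 0 0"
}}

```text
t: 18.4
ee_pos: [0.5665, 0.0061, 0.0716]
tool_rot: [1.076, 1.289, -1.076]
ft_force: [0.8, 1.1, 0.3]
grip_width: 0.002
```

>>> {"method": "step_arm", "body": {
  "commands": "0 0 -0.2 0 0 0 0;0 0 -0.4 0 0 0 0;0 0 -0.6 0 0 0 0;0 0 -0.8 0 0 0 0;0 0 -1 0 0 0 0;0 0 -1.2 0 0 0 0;0 0 -1.4 0 0 0 0;0 0 -1.6 0 0 0 0"
}}

```text
t: 19.4
ee_pos: [0.5662, 0.0077, 0.0716]
tool_rot: [1.076, 1.289, -1.076]
ft_force: [0.8, -0.2, 0.0]
grip_width: 0.003
```

```bash
python3 - <<'E'
from h import *
to(57.5,20,71)
E
```

```text
t 19.4 lane tcp [57.5 23.  71.6] tip z 52.6 F lane [ 0.72 -0.37  0.  ] grip 0.003
tool axes in lane
 [[ 0.     1.     0.004]
 [-0.     0.004 -1.   ]
 [-1.     0.     0.   ]]
shift [ 0.6 -0.   3. ]
```

>>> {"method": "step_arm", "body": {
  "commands": "0 0 20 0 0 0 0;0 0 60 0 0 0 0;0 0 100 0 0 0 0;0 0 130 0 0 0 0;0 0 140 0 0 0 0;0 0 140 0 0 0 0;0 0 140 0 0 0 0;0 0 140 0 0 0 0"
}}

```text
t: 20.4
ee_pos: [0.5912, -0.1292, 0.0717]
tool_rot: [1.075, 1.289, -1.075]
ft_force: [-0.5, 0.5, 1.0]
grip_width: 0.007
```

```bash
python3 - <<'E'
from h import *
to(57.5,20,71)
button(10)
cv2.imwrite("pics/t4.png",cv2.resize(manip.snapshot("top")[0][185:285,240:380],None,fx=5.5,fy=5.5,interpolation=cv2.INTER_CUBIC))
E
```

```text
t 20.4 lane tcp [  58.3 -116.1   71.7] tip z 52.7 F lane [-0.39  0.58  1.  ] grip 0.007
tool axes in lane
 [[-0.     1.     0.006]
 [-0.     0.006 -1.   ]
 [-1.    -0.     0.   ]]
shift [   0.7    0.  -136.1]
block y 33.3 69.2 mid 51.3 block z 86.48 button [ 96.13  52.74 100.94] core z 107.5 22
```

View pics/t4.png

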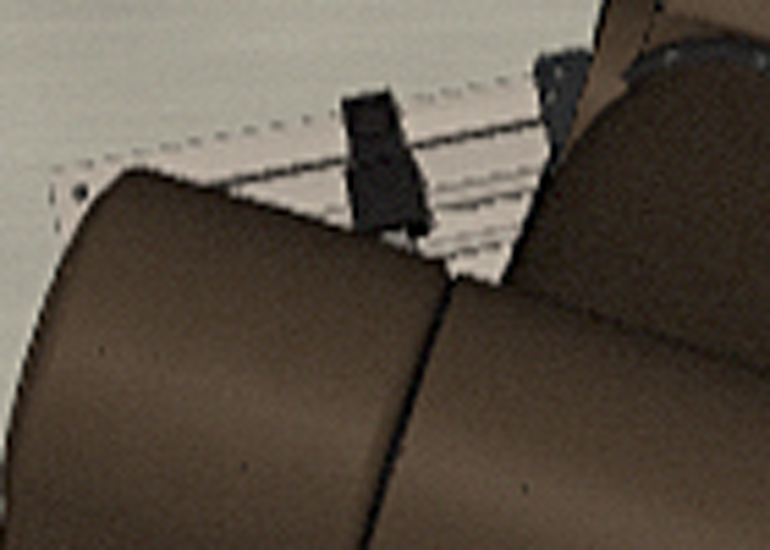

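```bash
sed -i 's/(L\[:,2\]>93)/(L[:,2]>93)\&(L[:,2]<125)/; s/core\[:,2\].mean()/np.median(core[:,2])/' h.py
python3 - <<'E'
from h import *
button(fs=[np.load("top0.npy")],y0=-20); button(10)
to(-13,-232,150,np.array([[0,1,0],[0,0,-1],[-1,0,0]]))
E
```

```text
block y -38.1 -2.8 mid -20.5 block z 87.01 button [ 95.44 -19.93 105.89] core z 108.12 20
block y 33.9 69.2 mid 51.6 block z 86.53 button [ 95.52  51.97 100.78] core z 101.3 18
t 21.45 lane tcp [  58.1 -117.    71.6] tip z 52.6 F lane [ 0.85  0.26 -0.29] grip 0.005
tool axes in lane
 [[-0.     1.     0.004]
 [-0.     0.004 -1.   ]
 [-1.    -0.     0.   ]]
shift [-78.4 -71.7 114.7]
turn [0.25 0.   0.  ]
```

>>> {"method": "step_arm", "body": {
  "commands": "-50 0 0 0.25 0 0 0;-90 -20 35 0.25 0 0 0;-90 -60 80 0.25 0 0 0;-90 -71.5 115 0.25 0 0 0;-60 -71.5 115 0.25 0 0 0;-20 -71.5 115 0.25 0 0 0;10 -71.5 115 0.25 0 0 0;20 -71.5 115 0.25 0 0 0"
}}

```text
t: 22.45
ee_pos: [0.5409, -0.2557, 0.0501]
tool_rot: [1.079, 1.29, -1.08]
ft_force: [0.0, -0.8, 0.8]
grip_width: 0.005
```

```bash
python3 - <<'E'
from h import *
to(-13,-202,52)
button(8)
p,d=manip.snapshot("side"); cv2.imwrite("pics/s5.png",cv2.resize(p[150:310,260:420],None,fx=3.5,fy=3.5,interpolation=cv2.INTER_CUBIC))
E
```

```text
t 22.45 lane tcp [ -13.4 -231.9   50.1] tip z 31.1 F lane [-0.13 -0.79  0.84] grip 0.005
tool axes in lane
 [[-0.002  1.     0.   ]
 [ 0.002  0.    -1.   ]
 [-1.    -0.002 -0.002]]
shift [ -1.8   0.4 -30. ]
block y 34.4 69.2 mid 51.8 block z 86.33 button [ 95.52  52.21 100.79] core z 101.77 21
```

View pics/s5.png

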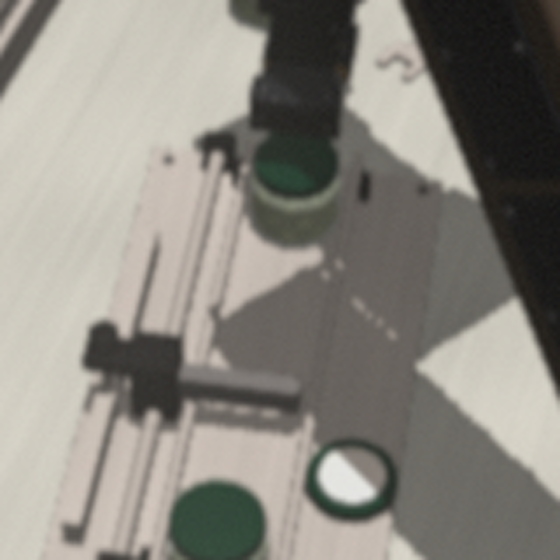

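>>> {"method": "step_arm", "body": {
  "commands": "-2 0 -12 0 0 0 0;-2 0 -22 0 0 0 0;-2 0 -27 0 0 0 0;-2 0 -33 0 0 0 0;-2 0 -40 0 0 0 0;-2 0 -49 0 0 0 0;-2 0 -59 0 0 0 0;-2 0 -69 0 0 0 0"
}}

```text
t: 23.9
ee_pos: [0.5293, -0.1874, 0.0536]
tool_rot: [1.079, 1.287, -1.079]
ft_force: [-0.3, -1.6, 0.6]
grip_width: 0.009
```

>>> {"method": "step_arm", "body": {
  "commands": "0 0 -10 0 0 0 0;0 0 -20 0 0 0 0;0 0 -30 0 0 0 0;0 0 -40 0 0 0 0;0 0 -50 0 0 0 0;0 0 -60 0 0 0 0;0 0 -70 0 0 0 0;0 0 -78 0 0 0 0"
}}

```text
t: 24.9
ee_pos: [0.5157, -0.1106, 0.0536]
tool_rot: [1.079, 1.287, -1.079]
ft_force: [-0.3, -2.1, 1.3]
grip_width: 0.008
```

```bash
python3 - <<'E'
from h import *
to(-13,-38,52)
p,d=manip.snapshot("side"); cv2.imwrite("pics/s6.png",cv2.resize(p[150:310,260:420],None,fx=3.5,fy=3.5,interpolation=cv2.INTER_CUBIC))
E
```

```text
t 24.9 lane tcp [-12.9 -84.7  53.6] tip z 34.6 F lane [-0.65 -2.    1.28] grip 0.008
tool axes in lane
 [[-0.  1.  0.]
 [-0.  0. -1.]
 [-1. -0.  0.]]
shift [  1.6  -0.1 -46.7]
```

View pics/s6.png

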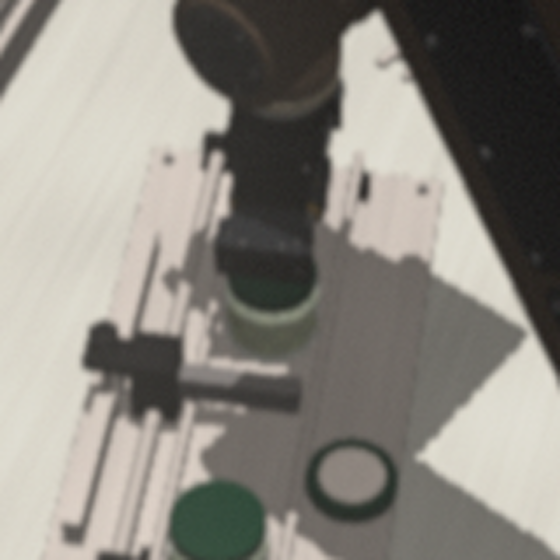

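>>> {"method": "step_arm", "body": {
  "commands": "0 0 -8 0 0 0 0;0 0 -15 0 0 0 0;0 0 -21 0 0 0 0;0 0 -27 0 0 0 0;0 0 -31 0 0 0 0;0 0 -34 0 0 0 0;0 0 -37 0 0 0 0;0 0 -39 0 0 0 0"
}}

```text
t: 25.95
ee_pos: [0.509, -0.0728, 0.0536]
tool_rot: [1.079, 1.287, -1.079]
ft_force: [0.6, -1.8, 0.3]
grip_width: 0.005
```

>>> {"method": "step_arm", "body": {
  "commands": "0 0 -0.4 0 0 0 0;0 0 -0.8 0 0 0 0;0 0 -1.2 0 0 0 0;0 0 -1.6 0 0 0 0;0 0 -2 0 0 0 0;0 0 -2.4 0 0 0 0;0 0 -2.8 0 0 0 0;0 0 -3.2 0 0 0 0"
}}

```text
t: 26.95
ee_pos: [0.5085, -0.0697, 0.0536]
tool_rot: [1.079, 1.287, -1.079]
ft_force: [-0.3, -2.2, -0.9]
grip_width: 0.002
```

>>> {"method": "step_arm", "body": {
  "commands": "0 0 -0.3 0 0 0 0;0 0 -0.6 0 0 0 0;0 0 -0.9 0 0 0 0;0 0 -1.2 0 0 0 0;0 0 -1.5 0 0 0 0;0 0 -1.8 0 0 0 0;0 0 -2 0 0 0 0;0 0 -2.2 0 0 0 0"
}}

```text
t: 27.95
ee_pos: [0.5081, -0.0675, 0.0536]
tool_rot: [1.079, 1.287, -1.079]
ft_force: [1.1, -1.9, 0.5]
grip_width: 0.006
```

>>> {"method": "step_arm", "body": {
  "commands": "0 0 -0.2 0 0 0 0;0 0 -0.4 0 0 0 0;0 0 -0.6 0 0 0 0;0 0 -0.8 0 0 0 0;0 0 -1 0 0 0 0;0 0 -1.2 0 0 0 0;0 0 -1.4 0 0 0 0;0 0 -1.6 0 0 0 0"
}}

```text
t: 28.95
ee_pos: [0.5078, -0.066, 0.0536]
tool_rot: [1.079, 1.287, -1.079]
ft_force: [0.7, -1.7, 0.3]
grip_width: 0.002
```

```bash
python3 - <<'E'
from h import *
to(-13,-38,52)
E
```

```text
t 28.95 lane tcp [-12.9 -39.3  53.6] tip z 34.6 F lane [ 0.36 -1.75  0.26] grip 0.002
tool axes in lane
 [[-0.  1.  0.]
 [-0.  0. -1.]
 [-1. -0.  0.]]
shift [ 1.6 -0.1 -1.3]
```

>>> {"method": "step_arm", "body": {
  "commands": "0 0 -0.2 0 0 0 0;0 0 -0.4 0 0 0 0;0 0 -0.6 0 0 0 0;0 0 -0.8 0 0 0 0;0 0 -1 0 0 0 0;0 0 -1.2 0 0 0 0;0 0 -1.3 0 0 0 0;0 0 -1.4 0 0 0 0"
}}

```text
t: 29.95
ee_pos: [0.5076, -0.0646, 0.0536]
tool_rot: [1.079, 1.287, -1.079]
ft_force: [0.5, -1.1, 0.1]
grip_width: 0.003
```

>>> {"method": "step_arm", "body": {
  "commands": "0 0 -0.2 0 0 0 0;0 0 -0.4 0 0 0 0;0 0 -0.5 0 0 0 0;0 0 -0.6 0 0 0 0;0 0 -0.7 0 0 0 0;0 0 -0.8 0 0 0 0;0 0 -0.9 0 0 0 0;0 0 -1 0 0 0 0"
}}

```text
t: 30.95
ee_pos: [0.5074, -0.0636, 0.0536]
tool_rot: [1.079, 1.287, -1.079]
ft_force: [0.2, -2.1, -0.3]
grip_width: 0.004
```

>>> {"method": "step_arm", "body": {
  "commands": "0 0 -0.2 0 0 0 0;0 0 -0.4 0 0 0 0;0 0 -0.5 0 0 0 0;0 0 -0.6 0 0 0 0;0 0 -0.7 0 0 0 0;0 0 -0.8 0 0 0 0;0 0 -0.9 0 0 0 0;0 0 -1 0 0 0 0"
}}

```text
t: 31.95
ee_pos: [0.5072, -0.0626, 0.0536]
tool_rot: [1.079, 1.287, -1.079]
ft_force: [0.6, -1.8, -0.4]
grip_width: 0.004
```

>>> {"method": "step_arm", "body": {
  "commands": "0 0 15 0 0 0 0;0 0 50 0 0 0 0;0 0 100 0 0 0 0;0 0 150 0 0 0 0;0 0 190 0 0 0 0;0 0 195 0 0 0 0;0 0 195 0 0 0 0;0 0 195 0 0 0 0"
}}

```text
t: 32.95
ee_pos: [0.541, -0.2537, 0.0536]
tool_rot: [1.078, 1.288, -1.078]
ft_force: [-0.3, 0.2, -0.3]
grip_width: 0.005
```

```bash
python3 - <<'E'
from h import *
to(-13,-38,52)
button(8)
p,d=manip.snapshot("side"); a=cv2.resize(p[190:290,270:370],None,fx=4,fy=4,interpolation=cv2.INTER_CUBIC)
p,d=manip.snapshot("top"); b=cv2.resize(p[190:290,280:380],None,fx=4,fy=4,interpolation=cv2.INTER_CUBIC)
cv2.imwrite("pics/c7.png",np.hstack([a,b]))
E
```

```text
t 32.95 lane tcp [ -12.9 -229.9   53.6] tip z 34.6 F lane [-0.22  0.28 -0.32] grip 0.005
tool axes in lane
 [[-0.001  1.     0.001]
 [ 0.     0.001 -1.   ]
 [-1.    -0.001 -0.   ]]
shift [ 1.700e+00  1.000e-01 -1.919e+02]
block y 34.4 69.2 mid 51.8 block z 86.1 button [ 94.83  52.21 100.6 ] core z 101.43 18
```

View pics/c7.png

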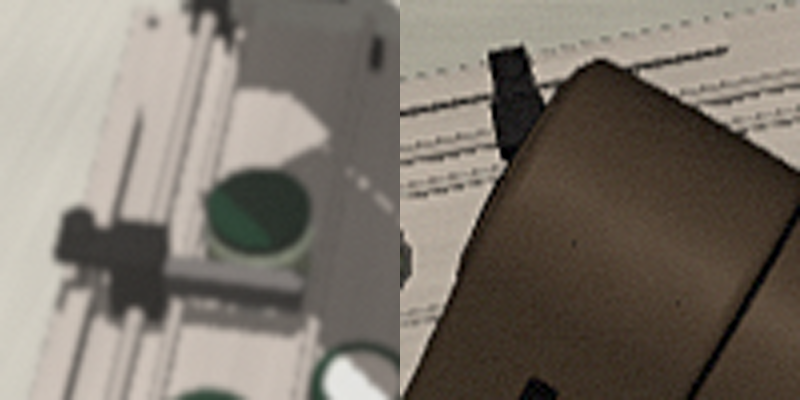

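```bash
cat > j.py <<'E'
from h import *
o,R=lane(); c=manip.get_calibration("side");K,Rc,t=c["camera_matrix"],c["R"],c["t"]
def pts(z):
    v,u=np.mgrid[0:480,0:640]
    W=((np.linalg.inv(K)@np.stack([u*z,v*z,z]).reshape(3,-1)).T-t)@Rc; return R.inv().apply(W-np.r_[o,0])*1e3
def jar(z,y0,n):
    L=pts(z); m=(abs(L[:,0]+13)<50)&(abs(L[:,1]-y0)<48)&(abs(L[:,2]-82)<5); k=L[m]
    (cx,cy),r=cv2.minEnclosingCircle(k[:,:2].astype(np.float32)); lo,hi=np.percentile(k[:,:2],[1,99],axis=0)
    print(n,"lid circle",round(cx,1),round(cy,1),round(r,1),"mid-range",((lo+hi)/2).round(1),"size",(hi-lo).round(1),"z",np.median(k[:,2]).round(1),len(k)); return L
jar(np.load("side0.npy"),-156,"jar start (top: -14,-156.5)"); jar(np.load("side0.npy"),183,"done start (top -11.7,183)")
z=np.mean([manip.snapshot("side")[1] for _ in range(8)],0)
L=jar(z,5,"jar now"); jar(z,183,"done now")
a=L[(L[:,0]>-45)&(L[:,0]<35)&(abs(L[:,2]-67)<3)&(abs(L[:,1]-50)<20)]
print("arm top y",np.percentile(a[:,1],[2,50,98]).round(1),len(a))
b=L[(abs(L[:,0]-57)<12)&(abs(L[:,2]-86)<4)&(abs(L[:,1]-50)<40)]; print("block y",np.percentile(b[:,1],[2,50,98]).round(1))
E
python3 j.py
```

```text
jar start (top: -14,-156.5) lid circle -16.5 -153.3 35.7 mid-range [ -15.4 -153.7] size [62.1 62.9] z 80.8 318
done start (top -11.7,183) lid circle -15.1 187.2 35.7 mid-range [-14.8 188.8] size [61.3 62.3] z 80.7 491
jar now lid circle -1.9 20.2 49.9 mid-range [-15.9  10.2] size [62.2 63.6] z 80.5 416
done now lid circle -14.0 186.8 33.6 mid-range [-14.6 187.2] size [62.1 62.6] z 80.5 513
arm top y [34.4 53.1 62. ] 175
block y [38.1 55.1 71.6]
```

>>> {"method": "step_arm", "body": {
  "commands": "0 0 -40 0 0 0 0;0 0 -80 0 0 0 0;0 0 -120 0 0 0 0;0 0 -150 0 0 0 0;0 0 -170 0 0 0 0;0 0 -180 0 0 0 0;0 0 -185 0 0 0 0;0 0 -189 0 0 0 0"
}}

```text
t: 34.85
ee_pos: [0.5085, -0.0689, 0.0536]
tool_rot: [1.079, 1.287, -1.079]
ft_force: [1.0, 0.7, -0.2]
grip_width: 0.005
```

>>> {"method": "step_arm", "body": {
  "commands": "0 0 -2 0 0 0 0;0 0 -3.5 0 0 0 0;0 0 -4.5 0 0 0 0;0 0 -5 0 0 0 0;0 0 -5.2 0 0 0 0;0 0 -5.4 0 0 0 0;0 0 -5.6 0 0 0 0;0 0 -5.8 0 0 0 0"
}}

```text
t: 35.85
ee_pos: [0.5073, -0.0628, 0.0536]
tool_rot: [1.079, 1.287, -1.079]
ft_force: [0.3, -0.1, -0.6]
grip_width: 0.002
```

>>> {"method": "step_arm", "body": {
  "commands": "0 0 -0.1 0 0 0 0;0 0 -0.2 0 0 0 0;0 0 -0.4 0 0 0 0;0 0 -0.5 0 0 0 0;0 0 -0.6 0 0 0 0;0 0 -0.8 0 0 0 0;0 0 -0.9 0 0 0 0;0 0 -1 0 0 0 0"
}}

```text
t: 36.85
ee_pos: [0.5073, -0.0621, 0.0537]
tool_rot: [1.079, 1.286, -1.079]
ft_force: [1.2, -5.0, 0.4]
grip_width: 0.003
```

>>> {"method": "step_arm", "body": {
  "commands": "0 0 5 0 0 0 0;0 0 20 0 0 0 0;0 0 60 0 0 0 0;0 0 110 0 0 0 0;0 0 160 0 0 0 0;0 0 195 0 0 0 0;0 0 195 0 0 0 0;0 0 195 0 0 0 0"
}}

```text
t: 37.85
ee_pos: [0.5406, -0.2537, 0.0534]
tool_rot: [1.079, 1.288, -1.079]
ft_force: [0.2, 0.6, 0.4]
grip_width: 0.005
```

```bash
python3 j.py; python3 - <<'E'
from h import *
state(); button(8)
E
```

```text
jar start (top: -14,-156.5) lid circle -16.5 -153.3 35.7 mid-range [ -15.4 -153.7] size [62.1 62.9] z 80.8 318
done start (top -11.7,183) lid circle -15.1 187.2 35.7 mid-range [-14.8 188.8] size [61.3 62.3] z 80.7 491
jar now lid circle -3.2 22.7 49.4 mid-range [-15.7  10.8] size [62.1 63.1] z 80.4 414
done now lid circle -14.4 186.8 33.7 mid-range [-14.5 187.4] size [61.7 61.7] z 80.6 515
arm top y [33.9 53.4 62.3] 172
block y [37.1 56.  71.7]
t 38.25 lane tcp [ -12.7 -229.8   53.7] tip z 34.7 F lane [-0.06  0.17 -0.42] grip 0.002
tool axes in lane
 [[ 0.     1.     0.001]
 [-0.     0.001 -1.   ]
 [-1.     0.     0.   ]]
block y 34.5 69.2 mid 51.8 block z 86.16 button [ 95.18  52.22 100.32] core z 100.99 21
```

Plunger is still down (button about 101 mm, 108 at the start). The jar is upright, about 36 mm from the arm face, which is contact. The tool is clear.

```bash
python3 -c "
from cell import manip
print(manip.close_job())"
```

```text
the job is handed in; nothing more can be done
None
```

The stop is seated in the notch, the waiting jar stands against its arm, and I handed the job in at about 38 s. No verdict is reported, so the results below come from my own measurements.

**Stop:** I pushed the carriage block with closed fingertips. The push peaked near 5.7 N on the hump and then fell off. My first check showed I had stopped on the hump with the plunger not yet dropped, so I pushed a few mm further. The button then measured about 101 mm above the table, against 108 at the start. The block's middle sat at lane y of about 52 mm, near the notch I had measured at about 50 mm.

**Jar:** I pushed it low on its side, about 22 mm above its foot, until the push rose from about 2 N to 5 N against the arm. Then I backed off.

**Last checks:**
- The plunger is still down, with the button at 101 mm, and the stop has not moved.
- The jar's lid is level at its usual height.
- The jar's centre is about 36 mm before the arm's face, which means it is touching. I estimate this is good to ±2 mm.
- The jar beyond the stop moved less than 2 mm within measuring noise. I saw nothing disturbed among the other items, but did not measure them.
- The tool is about 150 mm clear of the jar.

**Disagreements:**
- The side camera read lane y 3 to 5 mm higher than the top camera, so I compared jar and stop within the side view only.
- The circle fit on the jar's lid failed in the last two checks because it picked up other points, so I used the lid's mid-range instead.

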